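Damp down the charcoal jiko

ROBOT

A 6-joint arm with a two-finger parallel gripper is mounted at the origin on the work surface. World frame = base frame: x ahead of the robot, y to its left, z up, the work surface at z = 0. Lengths are in m, angles in rad, forces in N, time in s.
With the tool pointing down it reaches from about 0.25 to 0.775 m from the base axis. Payload 8.9 kg.
Tool frame: the origin (TCP) lies midway between the tips of the shut fingers; the grasp point (between the pads) lies 19 mm behind it; z points along the fingers, y is the line along which they close (so a half turn about z gives the same grasp; the last joint's range is limited). The gripper opens to 85 mm and grips with 20 to 120 N. Pads are 22 mm wide; open, the fingers measure 114 mm over their backs; the gripper's body (76 mm by 85 mm) begins 54 mm behind the grasp point. The pads swing forward as they close: fully open they stand 13 mm farther back than shut.
Start: joints at [-1.337, 0.291, -0.153, 1.127, 0, 1.431], TCP at [0.191, -0.489, 0.231] pointing down, gripper open.
Joint ranges: [-2.52, 2.52], [-0.91, 1.74], [-1.3, 1.37], [-1.96, 2.02], [-1.52, 1.47], [-3.14, 3.14]. Speed limits (rad/s): [2.22, 2.22, 2.79, 3.14, 3.14, 3.14].

INTERFACE

Orientations are given as a rotation vector (axis times angle).
In Python, from bench import manip, grab_frame, camera_params, order gives the robot as it stands.
- The arm moves only by the tool play_rows, never from a script. Its argument "targets" is a list of rows, each an object with "slide": the shift along the tool's x, y, z in mm, a list of three; "rotation": the turn, a rotation vector about the tool's x, y, z in rad, a list of three; "grip": the closure, from -1 (fully open) to 1 (shut). A call has exactly 10 rows; each row is the pose to reach, as a shift and turn from the pose commanded when the call began, along the tool's axes at that moment; what a row does not reach only later rows make up. A row lasts 1/8 s, in which the tool goes at most 62.5 mm and 10.7 degrees, less where a joint would pass 70% of its speed; a pose out of reach is approached as far as the arm can. A call with a gripper value outside its range is refused whole. The fingers move at their own pace and stop on an object; "newtons" is the grip in N (left out, the last holds). Time passes only in rows, so rows that repeat a pose let the fingers close, or fill a call up. It gives the time, the measured TCP pose, the force, the opening and the grip force at its end, in the units of the state.
- manip.get_state(): the state, without advancing time (a new reading comes with each control period).
- grab_frame(name): name is "scene" or "top" or "wrist"; returns the picture (420x560x3 uint8, red, green, blue); there is no depth.
- camera_params(name): a dict with "K" (3x3 intrinsics, pixels), "world_from_camera" (4x4, takes a point from camera to world coordinates); the wrist camera has in their place "tool_from_camera" (4x4, takes a point from camera to tool coordinates, whose origin is the TCP and whose axes are the flange's). Camera axes: x right, y up, looking along -z (the intrinsics and any distortion apply to the point x, -y, -z); pixel columns grow to the right and rows downward; lengths in m; the calibration is good to about 2 mm. A picture is of the moment at which its call begins: read the wrist's pose just before it. camera_params takes no time and is no camera call.
- order.hand_in(): hands the job in; it is judged then, once.
The state is a dict: "time": time; "joints": joint angles; "qvel": joint speeds; "joint_torque": joint torques, N m; "position": TCP position; "ee_rot": TCP orientation; "contact_force": force on the tool from outside, world axes, zero at the start; "ft_torque": the same for the moment, N m; "width": finger opening in m; "grasp_force": force on a finger pad.
Only numpy, scipy, OpenCV 4.12 (cv2) and the standard library are available. Lean on these libraries where they do the work, as an engineer would, in place of code of your own. Each camera call takes 0.05 s, during which the arm holds its last target. There are 200 camera calls.

TASK

Damp down the jiko: first turn the blower's regulator back until its pointer stands at the long low mark, then lift the steel firebox cover by its wooden grip, bring it across and hold it level, centred and square over the firebox about 20 mm above the rim, so that the fire can still breathe. The cover must not touch the jiko, and the pot with the mwiko, the plates, mug, tin and tongs stay where they are. Finish while still holding the cover there, steady, regulator still at the low mark: do not put it down or let go.

Things in the scene. Friction and masses are not known exactly. Their poses are not given: they have to be found in the camera images.
- jiko: Fixed charcoal stove, dark sheet steel: open clay-lined firebox 260 (its x) by 194 mm (its y), rim 170 mm up, two pot bars flush with the rim. Latched ash drawer in the end facing the robot (-x). Right of it (-y, 30 mm clear) the grey blower box, 100 x 90 x 165 mm high, centre at (-30, -172) mm, regulator in its top's middle. Origin: firebox centre on the trolley top; x along the long sides, z up.
- jiko_rim (a point): Centre of the firebox mouth, in the plane of the rim, 170 mm above the jiko's origin; axes as the jiko's.
- regulator (a joint): Regulator knob angle, rad: 0 at the off stop, growing clockwise seen from above to 4.71 at full. At 0 its pointer is 135 deg anticlockwise from the jiko's x axis. Seven white ticks, 45 deg apart; the low mark is the one long broad tick, next to the off tick: pointer on it = 0.785. Starts 1 to 2.2 rad above that. Friction 0.04 N m; stays where left.
- regulator_grip (a point): On the knob's axis at gripping height, 27 mm above the blower box (192 mm above the trolley). Black knob: skirt 46 mm across, up to 7 mm above the box; on it a straight bar grip 44 mm long, 14 mm wide, 7 to 33 mm above the box; a white line runs from the bar's middle to its pointing end. Turns with the knob; axes along the jiko's at joint 0.
- low_mark (a point): Middle of the long broad white tick (17 mm long) on the blower box's top, 34 mm from the knob's axis.
- cover: Loose flat dark steel lid with turned-down edge, 280 (x) by 212 mm (y), top face 18 mm above its lower edge, 0.5 to 0.8 kg, balanced under its grip. Lies edge down on the trolley, to the robot's left. Origin: lid centre in the plane of the lower edge; x along its long sides and grip, z up. Either end may go to either end of the firebox.
- cover_grip (a point): Centre of the cover's wooden grip, 60 mm above the cover's origin: a square-cut bar 110 mm along the cover's x, 20 mm wide, 22 mm high, on two steel end brackets, with 31 mm free under it.
- pot: Dented aluminium sufuria without handles, 168 mm across the rim, 95 mm high, standing between the cover and the jiko; origin under its centre.
- mwiko: Long flat wooden paddle, 362 mm by 54 mm at the blade and 10 mm thick, laid across the pot's rim (so up to 105 mm above the trolley); origin on its underside near its balance point, x towards the blade.
- plate_low: Lower of two stacked turquoise plastic plates, 200 mm across, 14 mm high; origin under its centre.
- plate_top: Upper plate, same size, on the lower one.
- mug: White enamel mug, 80 mm across, 85 mm high; origin under its centre.
- tin: Metal tin with paper label, 72 mm across, 80 mm high; origin under its centre.
- tongs: Steel charcoal tongs lying flat, 262 mm long, 20 mm high; origin on the trolley under their middle, x towards the jaws.

How it is judged:
By the outcome, as a careful person would: the job done as asked, in the order asked, and still so for the second after the job is handed in, while the arm keeps its last pose, push and grip.
It also fails if it takes over 72 s, if anything falls off the work surface, if the arm or the gripper's body presses on something with over 40 N, if the wrist force passes 120 N, or if a joint passes its speed limit or range.

## Working session

There is one attempt and no reset: what is moved stays moved. The work goes in short steps, Python scripts to look and compute and a tool call to move; the robot and the scene stay as the last step left them, time stands still between calls to the robot, and variables do not carry over. Pictures are saved under pics/ and viewed, at most 10 in all, crops included, and the job is handed in when it is done.

Besides the shell and the picture viewer there is one more tool, called after "Request:" as a command line: name --argument value ..., lists and objects as JSON in quotes. play_rows: Moves the arm, as the interface text tells. Its arguments: {"type":"object","properties":{"targets":{"type":"array"},"newtons":{"type":"number"}},"required":["targets"]}

```bash
ls; mkdir -p pics
python3 - <<'E'
from bench import manip, grab_frame, camera_params
import cv2,numpy as np
np.set_printoptions(precision=4,suppress=True)
s=manip.get_state(); print(s)
for n in("scene","top","wrist"):
    cv2.imwrite(f"pics/{n}0.png",grab_frame(n)[:,:,::-1]); print(n,camera_params(n))
E
```

```text
pics
{'time': 0.0, 'joints': array([-1.3373,  0.2913, -0.1541,  1.1267,  0.    ,  1.4315]), 'qvel': array([-0.0004, -0.0019, -0.0011,  0.0008, -0.0002, -0.0006]), 'joint_torque': array([ -0.0015, -53.7141,  33.1374,   0.0159,  -0.0003,  -0.    ]), 'position': array([ 0.1911, -0.4885,  0.2307]), 'ee_rot': array([-3.0859, -0.5819,  0.0001]), 'contact_force': array([0.3501, 0.141 , 0.1935]), 'ft_torque': array([0.0321, 0.0142, 0.006 ]), 'grasp_force': 0.0, 'width': 0.08516540529910345}
scene {'K': array([[538.3748,   0.    , 275.915 ],
       [  0.    , 538.3748, 218.0013],
       [  0.    ,   0.    ,   1.    ]]), 'world_from_camera': array([[-0.4287, -0.6701,  0.606 ,  1.2719],
       [ 0.9034, -0.3188,  0.2866,  0.3617],
       [ 0.0011,  0.6703,  0.742 ,  1.062 ],
       [ 0.    ,  0.    ,  0.    ,  1.    ]])}
top {'K': array([[437.8594,   0.    , 276.5415],
       [  0.    , 437.8594, 206.1826],
       [  0.    ,   0.    ,   1.    ]]), 'world_from_camera': array([[ 0.01  ,  0.996 , -0.0889,  0.4068],
       [-0.9999,  0.009 , -0.0118, -0.003 ],
       [-0.0109,  0.089 ,  0.996 ,  1.1852],
       [ 0.    ,  0.    ,  0.    ,  1.    ]])}
wrist {'K': array([[313.3087,   0.    , 285.401 ],
       [  0.    , 313.3087, 207.9249],
       [  0.    ,   0.    ,   1.    ]]), 'tool_from_camera': array([[ 0.0004,  0.9532,  0.3022,  0.0777],
       [ 1.    , -0.0001, -0.0011,  0.0002],
       [-0.0011,  0.3022, -0.9532, -0.1432],
       [ 0.    ,  0.    ,  0.    ,  1.    ]])}
```

View pics/top0.png

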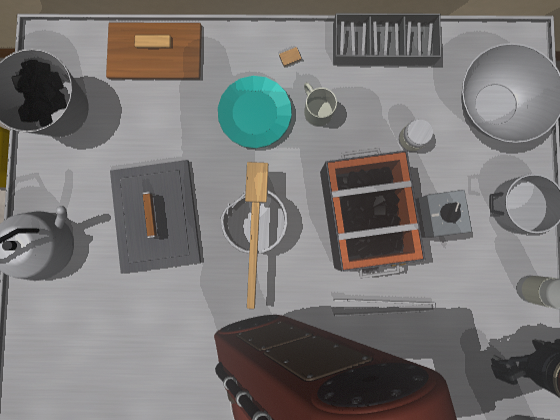

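View pics/scene0.png

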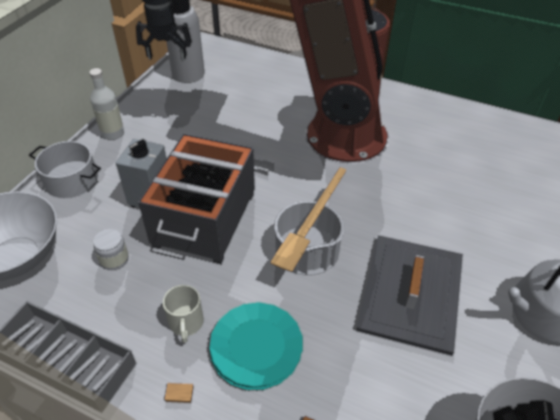

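The top view shows the cover at about (156,216) with its grip at (150,214), the pot at (255,221), the jiko at (375,212) and the blower knob at (450,211). In the scene view the cover is at (412,292), the jiko at (200,190) and the blower at (143,165).

```bash
cat > h.py <<'E'
from bench import manip, grab_frame, camera_params, order
import cv2,numpy as np
from scipy.spatial.transform import Rotation as R
np.set_printoptions(precision=4,suppress=True)
def pose(s=None):
    s=s or manip.get_state(); T=np.eye(4); T[:3,:3]=R.from_rotvec(s['ee_rot']).as_matrix(); T[:3,3]=s['position']; return T
def cam(n,T=None):
    c=camera_params(n); return c['K'],(c['world_from_camera'] if n!='wrist' else T@c['tool_from_camera'])
def cast(px,z,n,T=None):
    K,W=cam(n,T); px=np.atleast_2d(px).astype(float)
    d=np.c_[(px[:,0]-K[0,2])/K[0,0],-(px[:,1]-K[1,2])/K[1,1],-np.ones(len(px))]@W[:3,:3].T
    return W[:3,3]+d*((z-W[2,3])/d[:,2])[:,None]
def proj(p,n,T=None):
    K,W=cam(n,T); q=(np.atleast_2d(p)-W[:3,3])@W[:3,:3]
    return np.c_[K[0,0]*q[:,0]/-q[:,2]+K[0,2],K[1,1]*-q[:,1]/-q[:,2]+K[1,2]]
def rect(mask,z,n,T=None):
    c=max(cv2.findContours(mask.astype(np.uint8),0,1)[0],key=cv2.contourArea)
    w=cast(c[:,0],z,n,T)[:,:2]
    (cx,cy),(a,b),t=cv2.minAreaRect((w*1000).astype(np.float32))
    if a<b: a,b,t=b,a,t+90
    return cx,cy,a,b,(t+90)%180-90   # mm, deg of long side
E
python3 - <<'E'
from h import *
im=cv2.imread('pics/top0.png'); hsv=cv2.cvtColor(im,cv2.COLOR_BGR2HSV)
H,S,V=cv2.split(hsv)
org=((H<15)&(S>110)&(V>60))
m=org.copy(); m[:,:320]=0; m[:,430:]=0; m[:140]=0;m[280:]=0
m=cv2.morphologyEx(m.astype(np.uint8),cv2.MORPH_CLOSE,np.ones((3,3)))
print('rim',rect(m,.17,'top'))
m=org.copy(); m[:,:135]=0; m[:,168:]=0; m[:180]=0; m[250:]=0
print('grip',rect(m,.071,'top'))
m=(V<110); m[:,:100]=0;m[:,210:]=0;m[:150]=0;m[285:]=0
print('cover',rect(cv2.morphologyEx(m.astype(np.uint8),cv2.MORPH_OPEN,np.ones((5,5))),.018,'top'))
m=(V<55); m[:,:430]=0;m[:,470:]=0;m[:190]=0;m[240:]=0
print('knob',rect(m,.19,'top'))
crop=cv2.resize(im[180:250,415:485],None,fx=6,fy=6,interpolation=cv2.INTER_CUBIC)
sc=cv2.imread('pics/scene0.png')[125:215,100:190]
cv2.imwrite('pics/c1.png',np.hstack([crop,cv2.resize(sc,(420,420),interpolation=cv2.INTER_CUBIC)])[:, :800])
E
```

```text
rim (400.21783447265625, -231.3606414794922, 184.71763610839844, 67.4332275390625, -81.65963745117188)
grip (482.7569580078125, 338.30517578125, 105.59783935546875, 18.56981086730957, 8.675435066223145)
cover (482.79046630859375, 332.6726989746094, 279.8143005371094, 222.77439880371094, 8.458179473876953)
knob (486.12725830078125, -387.7323303222656, 45.078857421875, 16.763992309570312, -13.829902648925781)
```

View pics/c1.png

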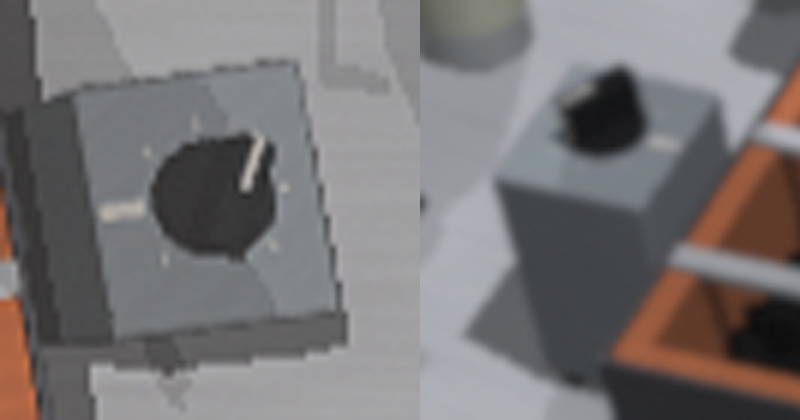

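The crop shows the knob centred at about (213,195), with the low mark to its left at (122,210), towards the firebox. The white pointer line runs from (246,188) to (262,135), so the knob has to turn back about 115° anticlockwise.

```bash
cat >> h.py <<'E'
def down(yaw):  # tool z down, tool y (closing line) at world yaw [deg]
    a=np.radians(yaw); y=np.array([np.cos(a),np.sin(a),0]); z=np.array([0,0,-1.]); return np.c_[np.cross(y,z),y,z]
def plan(p,Rw,T=None):
    T=pose() if T is None else T
    sl=T[:3,:3].T@(np.array(p)-T[:3,3])*1000; rv=R.from_matrix(T[:3,:3].T@Rw).as_rotvec()
    print('slide',sl.round(1),'rot',rv.round(4),'deg',np.degrees(np.linalg.norm(rv)).round(1))
E
python3 - <<'E'
from h import *
im=cv2.imread('pics/top0.png'); H,S,V=cv2.split(cv2.cvtColor(im,cv2.COLOR_BGR2HSV))
m=((H<15)&(S>110)&(V>60)); m[:,:325]=0; m[:,430:]=0; m[:145]=0;m[275:]=0
pts=np.argwhere(m)[:,::-1]; hull=cv2.convexHull(pts.astype(np.float32))[:,0]
w=cast(hull,.17,'top')[:,:2]*1000
print('rim',cv2.minAreaRect(w.astype(np.float32)))
f=lambda x,y:(415+(x+.5)/6-.5,180+(y+.5)/6-.5)
lm=cast(f(122,210),.165,'top')[0]; print('low',lm)
k=cast(f(213,195),.172,'top')[0]; print('knob',k, np.degrees(np.arctan2(*(lm-k)[1::-1])))
print('box',cast([f(75,95),f(297,62),f(340,312),f(115,335)],.165,'top').mean(0))
p=cast([f(246,188),f(262,135)],.198,'top'); print('ptr',p,np.degrees(np.arctan2(*(p[1]-p[0])[1::-1])))
T=pose(); print(T)
print('tool y yaw',np.degrees(np.arctan2(T[1,1],T[0,1])))
E
```

```text
rim ((490.9995422363281, -218.08544921875), (250.94384765625, 184.70928955078125), 8.317728996276855)
low [ 0.4815 -0.3595  0.165 ]
knob [ 0.4871 -0.3921  0.172 ] 99.75054160365144
box [ 0.4855 -0.3923  0.165 ]
ptr [[ 0.4878 -0.3945  0.198 ]
 [ 0.5079 -0.4011  0.198 ]] -17.999026339592408
[[ 0.9313  0.3642 -0.0002  0.1912]
 [ 0.3642 -0.9313  0.0009 -0.4886]
 [ 0.0002 -0.0009 -1.      0.2309]
 [ 0.      0.      0.      1.    ]]
tool y yaw -68.64086044956218
```

Run:
```python
from h import *
plan([.486,-.3925,.255],down(-108))
```

```text
slide [309.6  17.8 -24.1] rot [-0.001   0.0002  0.6869] deg 39.4
```

Request:
play_rows --targets '[{"slide":[40,2,-24],"rotation":[0,0,0.09],"grip":-1},{"slide":[90,5,-24],"rotation":[0,0,0.2],"grip":-1},{"slide":[140,8,-24],"rotation":[0,0,0.31],"grip":-1},{"slide":[190,11,-24],"rotation":[0,0,0.42],"grip":-1},{"slide":[240,14,-24],"rotation":[0,0,0.53],"grip":-1},{"slide":[280,16,-24],"rotation":[0,0,0.62],"grip":-1},{"slide":[310,18,-24],"rotation":[0,0,0.687],"grip":-1},{"slide":[310,18,-24],"rotation":[0,0,0.687],"grip":-1},{"slide":[310,18,-24],"rotation":[0,0,0.687],"grip":-1},{"slide":[310,18,-24],"rotation":[0,0,0.687],"grip":-1}]'

```text
time: 1.4
position: [0.4855, -0.3933, 0.2554]
ee_rot: [3.103, -0.492, -0.0]
contact_force: [-0.2, 0.2, -0.3]
width: 0.0857
grasp_force: 0.0
```

Run:
```python
from h import *
s=manip.get_state(); T=pose(s); print(s['time'],s['joints'],T)
im=grab_frame('wrist')[:,:,::-1].copy(); cv2.imwrite('pics/w1.png',im); np.save('w1.npy',T)
```

```text
1.4 [-0.7976  0.477   0.1893  1.2833 -0.0002  2.6588] [[ 0.9509 -0.3096 -0.0003  0.4855]
 [-0.3096 -0.9509 -0.     -0.3933]
 [-0.0003  0.0001 -1.      0.2554]
 [ 0.      0.      0.      1.    ]]
```

View pics/w1.png

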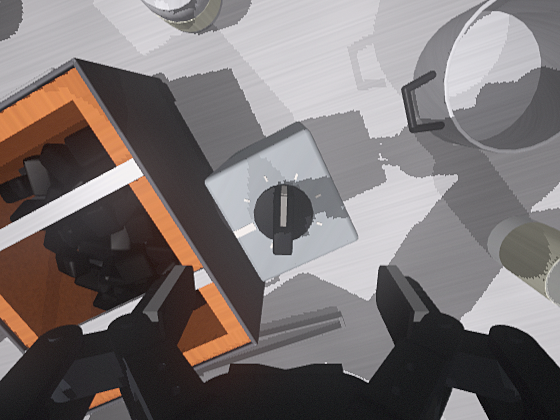

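The wrist view shows the bar pointing up the image, its white line running from about (282,225) to (284,185). The skirt is centred near (283,212) and the low mark is at (245,230).

Run:
```python
from h import *
T=np.load('w1.npy'); im=cv2.imread('pics/w1.png'); H,S,V=cv2.split(cv2.cvtColor(im,cv2.COLOR_BGR2HSV))
m=((V>130)&(S<60)).astype(np.uint8); k=np.zeros_like(m); cv2.circle(k,(283,209),27,1,-1); m&=k
n,l,st,c=cv2.connectedComponentsWithStats(m); print(st,c)
i=1+st[1:,4].argmax(); pw=cast(np.argwhere(l==i)[:,::-1],.198,'wrist',T)[:,:2]*1000
(cx,cy),(a,b),t=cv2.minAreaRect(pw.astype(np.float32)); print('line',cx,cy,a,b,t)
kn=(V<60).astype(np.uint8); k=np.zeros_like(m); k[165:270,240:330]=1; kn&=k
cc=max(cv2.findContours(kn,0,1)[0],key=cv2.contourArea)[:,0]
w=cast(cc,.172,'wrist',T)[:,:2]*1000; q=cc[cc[:,1]<225]; w=cast(q,.172,'wrist',T)[:,:2]*1000
A=np.c_[2*w,np.ones(len(w))]; s=np.linalg.lstsq(A,(w**2).sum(1),rcond=None)[0]; print('skirt',s[:2],np.sqrt(s[2]+s[0]**2+s[1]**2))
m=((V>205)&(S<40)).astype(np.uint8); k=np.zeros_like(m); k[218:245,228:258]=1; m&=k
w=cast(np.argwhere(m)[:,::-1],.165,'wrist',T)[:,:2]*1000; r=cv2.minAreaRect(w.astype(np.float32)); print('low',r)
d=np.array(r[0])-s[:2]; print(np.linalg.norm(d),np.degrees(np.arctan2(d[1],d[0])))
```

```text
[[     0      0    560    420 234994]
 [   263    183     15      9     23]
 [   281    182      3      2      4]
 [   293    184      1      1      1]
 [   281    193      6      2      8]
 [   281    196      6     31    170]] [[279.4978 209.5029]
 [271.     186.    ]
 [282.25   182.75  ]
 [293.     184.    ]
 [283.     193.75  ]
 [283.3353 210.1529]]
line 497.25146484375 -395.8808288574219 3.3778932094573975 21.268699645996094 71.74446105957031
skirt [ 493.0201 -398.5801] 9.17907576541147
low ((481.6067199707031, -358.2613830566406), (8.585232734680176, 19.05802345275879), 2.1818246841430664)
41.90305864442047 105.8056922065108
```

Run:
```python
from h import *
plan([.4866,-.3924,.177],down(-108.2))
```

```text
slide [ 0.7 -1.2 78.5] rot [0.0001 0.0001 0.0027] deg 0.2
```

Request:
play_rows --targets '[{"slide":[0.5,-1,15],"rotation":[0,0,0.003],"grip":-1},{"slide":[0.5,-1,35],"rotation":[0,0,0.003],"grip":-1},{"slide":[0.5,-1,55],"rotation":[0,0,0.003],"grip":-0.5},{"slide":[0.5,-1,70],"rotation":[0,0,0.003],"grip":0},{"slide":[0.5,-1,78],"rotation":[0,0,0.003],"grip":0.2},{"slide":[0.5,-1,78],"rotation":[0,0,0.003],"grip":0.5},{"slide":[0.5,-1,78],"rotation":[0,0,0.003],"grip":1},{"slide":[0.5,-1,78],"rotation":[0,0,0.003],"grip":1},{"slide":[0.5,-1,78],"rotation":[0,0,0.003],"grip":1},{"slide":[0.5,-1,78],"rotation":[0,0,0.003],"grip":1}]' --newtons 50

```text
time: 2.7
position: [0.4873, -0.392, 0.1777]
ee_rot: [3.102, -0.496, 0.001]
contact_force: [-1.2, 2.6, 2.1]
width: 0.0127
grasp_force: 52.3
```

Request:
play_rows --targets '[{"slide":[0,0,0],"rotation":[0,0,-0.08],"grip":1},{"slide":[0,0,0],"rotation":[0,0,-0.2],"grip":1},{"slide":[0,0,0],"rotation":[0,0,-0.34],"grip":1},{"slide":[0,0,0],"rotation":[0,0,-0.48],"grip":1},{"slide":[0,0,0],"rotation":[0,0,-0.62],"grip":1},{"slide":[0,0,0],"rotation":[0,0,-0.76],"grip":1},{"slide":[0,0,0],"rotation":[0,0,-0.88],"grip":1},{"slide":[0,0,0],"rotation":[0,0,-0.96],"grip":1},{"slide":[0,0,0],"rotation":[0,0,-1.0],"grip":1},{"slide":[0,0,0],"rotation":[0,0,-1.0],"grip":1}]'

```text
time: 3.95
position: [0.4873, -0.3913, 0.1777]
ee_rot: [-2.959, -1.053, -0.001]
contact_force: [-1.4, 4.4, 4.5]
width: 0.0128
grasp_force: 52.7
```

Request:
play_rows --targets '[{"slide":[0,0,0],"rotation":[0,0,-0.08],"grip":1},{"slide":[0,0,0],"rotation":[0,0,-0.2],"grip":1},{"slide":[0,0,0],"rotation":[0,0,-0.34],"grip":1},{"slide":[0,0,0],"rotation":[0,0,-0.48],"grip":1},{"slide":[0,0,0],"rotation":[0,0,-0.62],"grip":1},{"slide":[0,0,0],"rotation":[0,0,-0.76],"grip":1},{"slide":[0,0,0],"rotation":[0,0,-0.88],"grip":1},{"slide":[0,0,0],"rotation":[0,0,-0.98],"grip":1},{"slide":[0,0,0],"rotation":[0,0,-1.036],"grip":1},{"slide":[0,0,0],"rotation":[0,0,-1.036],"grip":1}]'

```text
time: 5.2
position: [0.4865, -0.3908, 0.1777]
ee_rot: [-2.048, -2.379, -0.001]
contact_force: [-4.5, 6.0, 6.7]
width: 0.013
grasp_force: 53.0
```

Run:
```python
from h import *
s=manip.get_state(); T=pose(s); print(s['time'],s['position'],np.degrees(np.arctan2(T[1,1],T[0,1])),s['contact_force'],s['ft_torque'],s['width'])
```

```text
5.2 [ 0.4865 -0.3908  0.1777] 8.547832103842845 [-4.5327  6.0393  6.6937] [1.4022 0.9969 0.0299] 0.01301318423703691
```

Now I open the gripper slowly, rise straight up and check the pointer.

Request:
play_rows --targets '[{"slide":[0,0,0],"rotation":[0,0,0],"grip":0.7},{"slide":[0,0,0],"rotation":[0,0,0],"grip":0.3},{"slide":[0,0,0],"rotation":[0,0,0],"grip":-0.2},{"slide":[0,0,0],"rotation":[0,0,0],"grip":-0.6},{"slide":[0,0,0],"rotation":[0,0,0],"grip":-1},{"slide":[0,0,-20],"rotation":[0,0,0],"grip":-1},{"slide":[0,0,-50],"rotation":[0,0,0],"grip":-1},{"slide":[0,0,-80],"rotation":[0,0,0],"grip":-1},{"slide":[0,0,-80],"rotation":[0,0,0],"grip":-1},{"slide":[0,0,-80],"rotation":[0,0,0],"grip":-1}]'

```text
time: 6.45
position: [0.4871, -0.3918, 0.2566]
ee_rot: [-2.051, -2.379, -0.0]
contact_force: [-0.2, 0.5, -1.2]
width: 0.0851
grasp_force: 0.0
```

Run:
```python
from h import *
s=manip.get_state(); T=pose(s); print(s['time'],s['position'],T[:3,:3])
im=grab_frame('wrist')[:,:,::-1].copy(); np.save('w2.npy',T); cv2.imwrite('pics/w2.png',im)
u=proj([.4866,-.3924,.165],'wrist',T)[0].astype(int); print(u)
x0,y0=u-40; cv2.imwrite('pics/w2c.png',cv2.resize(im[y0:y0+80,x0:x0+80],None,fx=7,fy=7,interpolation=cv2.INTER_CUBIC)); print(x0,y0)
```

```text
6.45 [ 0.4871 -0.3918  0.2566] [[-0.1474  0.9891 -0.0005]
 [ 0.9891  0.1474  0.0005]
 [ 0.0006 -0.0004 -1.    ]]
[284 211]
244 171
```

View pics/w2c.png

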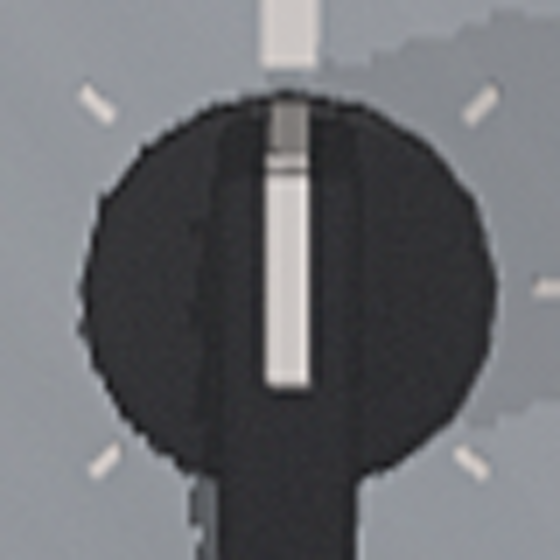

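The pointer line at x≈287 lines up with the long broad tick at x≈289, so the regulator stands at the low mark. Next I cross to the cover.

Request:
play_rows --targets '[{"slide":[25,4,-10],"rotation":[0,0,-0.05],"grip":-1},{"slide":[65,9,-15],"rotation":[0,0,-0.15],"grip":-1},{"slide":[110,16,-15],"rotation":[0,0,-0.27],"grip":-1},{"slide":[160,23,-15],"rotation":[0,0,-0.4],"grip":-1},{"slide":[210,30,-15],"rotation":[0,0,-0.53],"grip":-1},{"slide":[260,37,-15],"rotation":[0,0,-0.66],"grip":-1},{"slide":[310,44,-15],"rotation":[0,0,-0.79],"grip":-1},{"slide":[360,51,-15],"rotation":[0,0,-0.92],"grip":-1},{"slide":[410,58,-15],"rotation":[0,0,-1.05],"grip":-1},{"slide":[440,63,-15],"rotation":[0,0,-1.15],"grip":-1}]'

```text
time: 7.75
position: [0.4833, 0.0554, 0.2723]
ee_rot: [-0.416, -3.113, -0.001]
contact_force: [1.2, -0.4, 0.3]
width: 0.0853
grasp_force: 0.0
```

Run:
```python
from h import *
plan([.4825,.337,.2],down(98.5))
```

```text
slide [ 74.7 271.5  72.4] rot [ 0.0005 -0.0005 -0.4139] deg 23.7
```

Request:
play_rows --targets '[{"slide":[11,40,0],"rotation":[0,0,-0.08],"grip":-1},{"slide":[24,88,10],"rotation":[0,0,-0.16],"grip":-1},{"slide":[37,136,25],"rotation":[0,0,-0.24],"grip":-1},{"slide":[50,184,45],"rotation":[0,0,-0.32],"grip":-1},{"slide":[63,230,60],"rotation":[0,0,-0.38],"grip":-1},{"slide":[71,258,70],"rotation":[0,0,-0.414],"grip":-1},{"slide":[75,271,72],"rotation":[0,0,-0.414],"grip":-1},{"slide":[75,271,72],"rotation":[0,0,-0.414],"grip":-1},{"slide":[75,271,72],"rotation":[0,0,-0.414],"grip":-1},{"slide":[75,271,72],"rotation":[0,0,-0.414],"grip":-1}]'

```text
time: 9.0
position: [0.4858, 0.3328, 0.2008]
ee_rot: [-0.219, 3.133, 0.0]
contact_force: [-0.4, -0.8, 0.1]
width: 0.0857
grasp_force: 0.0
```

Run:
```python
from h import *
s=manip.get_state(); T=pose(s); print(s['time'],s['joints'],s['position'])
im=grab_frame('wrist')[:,:,::-1].copy(); np.save('w3.npy',T); cv2.imwrite('pics/w3.png',im)
H,S,V=cv2.split(cv2.cvtColor(im,cv2.COLOR_BGR2HSV))
m=((H<18)&(S>90)&(V>50)).astype(np.uint8); print(cv2.boundingRect(m)); print(rect(m,.071,'wrist',T))
```

```text
9.0 [ 0.4765  0.4289 -0.0304  1.1109 -0.0002  0.3367] [0.4858 0.3328 0.2008]
(283, 134, 23, 116)
(482.1793212890625, 340.04327392578125, 107.33773803710938, 19.611913681030273, 8.708337783813477)
```

View pics/w3.png

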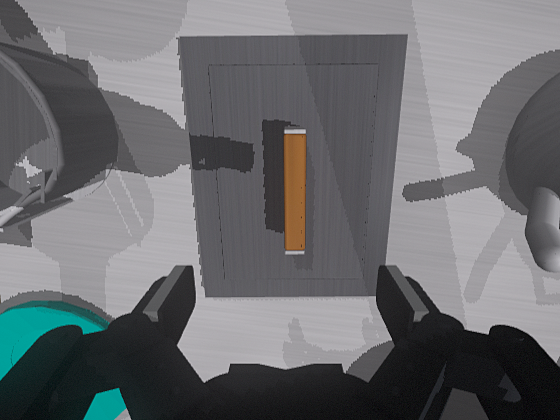

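The grip lies at columns 283–306, rows 127–255, square to the jaws and clear on both sides. It measures (482, 340) mm, 107 x 20 mm including its visible brackets, yaw 8.7°, which agrees with the sizes given.

Run:
```python
from h import *
T=np.load('w3.npy'); w=cast([(179,37),(407,35),(377,296.5),(205,298)],.018,'wrist',T)[:,:2]*1000; print(cv2.minAreaRect(w.astype(np.float32)),w.mean(0))
plan([.4822,.340,.100],down(98.6)); plan([.4822,.340,.038],down(98.6)); print(manip.get_state()['qvel'])
```

```text
((484.0416259765625, 340.28411865234375), (280.6402282714844, 211.8852996826172), 8.507333755493164) [484.1417 338.967 ]
slide [  2.7   7.6 100.8] rot [ 0.0001  0.0006 -0.0103] deg 0.6
slide [  2.7   7.6 162.8] rot [ 0.0001  0.0006 -0.0103] deg 0.6
[0.0059 0.0029 0.0033 0.0007 0.0029 0.0005]
```

Request:
play_rows --targets '[{"slide":[2,7.5,30],"rotation":[0,0,-0.01],"grip":-1},{"slide":[2,7.5,70],"rotation":[0,0,-0.01],"grip":-1},{"slide":[2,7.5,110],"rotation":[0,0,-0.01],"grip":-1},{"slide":[2,7.5,140],"rotation":[0,0,-0.01],"grip":-1},{"slide":[2,7.5,157],"rotation":[0,0,-0.01],"grip":-0.6},{"slide":[2,7.5,162.5],"rotation":[0,0,-0.01],"grip":-0.2},{"slide":[2,7.5,162.5],"rotation":[0,0,-0.01],"grip":0.1},{"slide":[2,7.5,162.5],"rotation":[0,0,-0.01],"grip":0.3},{"slide":[2,7.5,162.5],"rotation":[0,0,-0.01],"grip":1},{"slide":[2,7.5,162.5],"rotation":[0,0,-0.01],"grip":1}]' --newtons 100

```text
time: 10.3
position: [0.4832, 0.341, 0.0391]
ee_rot: [-0.237, 3.131, 0.001]
contact_force: [-0.4, -1.2, 6.4]
width: 0.019
grasp_force: 98.3
```

Request:
play_rows --targets '[{"slide":[0,0,0],"rotation":[0,0,0],"grip":1},{"slide":[0,0,0],"rotation":[0,0,0],"grip":1},{"slide":[0,0,-5],"rotation":[0,0,0],"grip":1},{"slide":[0,0,-15],"rotation":[0,0,0],"grip":1},{"slide":[0,0,-30],"rotation":[0,0,0],"grip":1},{"slide":[0,0,-50],"rotation":[0,0,0],"grip":1},{"slide":[0,0,-75],"rotation":[0,0,0],"grip":1},{"slide":[0,0,-90],"rotation":[0,0,0],"grip":1},{"slide":[0,0,-100],"rotation":[0,0,0],"grip":1},{"slide":[0,0,-100],"rotation":[0,0,0],"grip":1}]'

```text
time: 11.55
position: [0.4827, 0.341, 0.1383]
ee_rot: [-0.237, 3.132, 0.001]
contact_force: [-0.4, 0.4, -5.6]
width: 0.0186
grasp_force: 98.0
```

Run:
```python
from h import *
s=manip.get_state(); T=pose(s); print(s['time'],s['position'],s['contact_force'],s['ft_torque'],s['width'],s['grasp_force']);print(T)
im=grab_frame('wrist')[:,:,::-1]; cv2.imwrite('pics/w4.png',im)
im=grab_frame('scene')[:,:,::-1]; cv2.imwrite('pics/s4.png',im)
```

```text
11.55 [0.4827 0.341  0.1383] [-0.3508  0.4306 -5.5591] [ 0.005  -0.0194  0.0364] 0.0185708956460072 97.95718789100647
[[-0.9886 -0.1506  0.0008  0.4827]
 [-0.1506  0.9886  0.0004  0.341 ]
 [-0.0008  0.0003 -1.      0.1383]
 [ 0.      0.      0.      1.    ]]
```

View pics/w4.png

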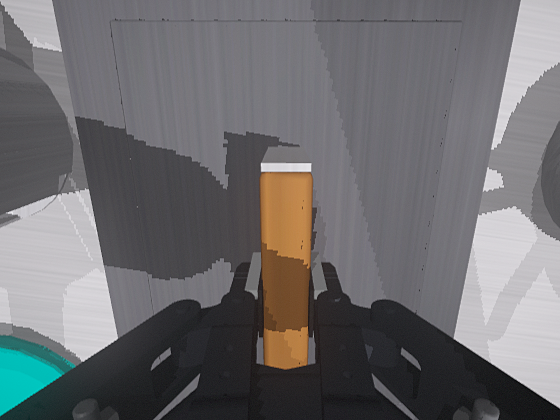

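The cover is lifted square in the jaws: grip at columns 261–312, lid edges symmetric, and about 5.6 N of weight on the wrist. Next I raise it and carry it across.

Request:
play_rows --targets '[{"slide":[0,0,-10],"rotation":[0,0,0],"grip":1},{"slide":[0,0,-30],"rotation":[0,0,0],"grip":1},{"slide":[0,-4,-60],"rotation":[0,0,0],"grip":1},{"slide":[2,-14,-90],"rotation":[0,0,0],"grip":1},{"slide":[4,-30,-115],"rotation":[0,0,0],"grip":1},{"slide":[7,-52,-130],"rotation":[0,0,0],"grip":1},{"slide":[11,-80,-135],"rotation":[0,0,0],"grip":1},{"slide":[16,-115,-135],"rotation":[0,0,0],"grip":1},{"slide":[21,-150,-135],"rotation":[0,0,0],"grip":1},{"slide":[26,-185,-135],"rotation":[0,0,0],"grip":1}]'

```text
time: 12.9
position: [0.484, 0.1521, 0.2725]
ee_rot: [0.237, -3.132, 0.0]
contact_force: [-0.0, 0.6, -6.9]
width: 0.0184
grasp_force: 98.2
```

Request:
play_rows --targets '[{"slide":[5,-35,0],"rotation":[0,0,0],"grip":1},{"slide":[10,-72,0],"rotation":[0,0,0],"grip":1},{"slide":[15,-110,0],"rotation":[0,0,0],"grip":1},{"slide":[20,-148,0],"rotation":[0,0,0],"grip":1},{"slide":[26,-186,0],"rotation":[0,0,0],"grip":1},{"slide":[31,-224,0],"rotation":[0,0,0],"grip":1},{"slide":[36,-262,0],"rotation":[0,0,0],"grip":1},{"slide":[41,-298,0],"rotation":[0,0,0],"grip":1},{"slide":[45,-325,0],"rotation":[0,0,0],"grip":1},{"slide":[48,-345,0],"rotation":[0,0,0],"grip":1}]'

```text
time: 14.15
position: [0.4884, -0.1958, 0.2725]
ee_rot: [0.235, -3.132, -0.001]
contact_force: [0.5, -0.3, -7.0]
width: 0.0187
grasp_force: 98.2
```

Request:
play_rows --targets '[{"slide":[1,-10,0],"rotation":[0,0,0],"grip":1},{"slide":[1.5,-18,0],"rotation":[0,0,0],"grip":1},{"slide":[2,-23,0],"rotation":[0,0,0],"grip":1},{"slide":[2,-23,0],"rotation":[0,0,0],"grip":1},{"slide":[2,-23,0],"rotation":[0,0,0],"grip":1},{"slide":[2,-23,0],"rotation":[0,0,0],"grip":1},{"slide":[2,-23,0],"rotation":[0,0,0],"grip":1},{"slide":[2,-23,0],"rotation":[0,0,0],"grip":1},{"slide":[2,-23,0],"rotation":[0,0,0],"grip":1},{"slide":[2,-23,0],"rotation":[0,0,0],"grip":1}]'

```text
time: 15.4
position: [0.4906, -0.2173, 0.2728]
ee_rot: [-0.237, 3.133, 0.0]
contact_force: [-0.2, -0.0, -7.1]
width: 0.0186
grasp_force: 98.3
```

Run:
```python
from h import *
s=manip.get_state(); T=pose(s); print(s['time'],s['joints'],s['position'],s['contact_force'],s['ft_torque'],s['width'],abs(s['qvel']).max())
print(np.degrees(np.arctan2(T[1,1],T[0,1])))
plan([.4911,-.217,.2295],down(98.4))
a=grab_frame('top')[:,:,::-1];b=grab_frame('scene')[:,:,::-1]; cv2.imwrite('pics/t5.png',a);cv2.imwrite('pics/s5.png',b)
```

```text
15.4 [-0.5533  0.2941 -0.0392  1.2375  0.0001 -0.7045] [ 0.4906 -0.2173  0.2728] [-0.1967 -0.0277 -7.1042] [ 0.0014 -0.0166  0.0013] 0.018554271235342625 0.0019882657964718858
98.66071121114427
slide [-0.5  0.2 43.3] rot [0.0001 0.     0.0046] deg 0.3
```

View pics/s5.png

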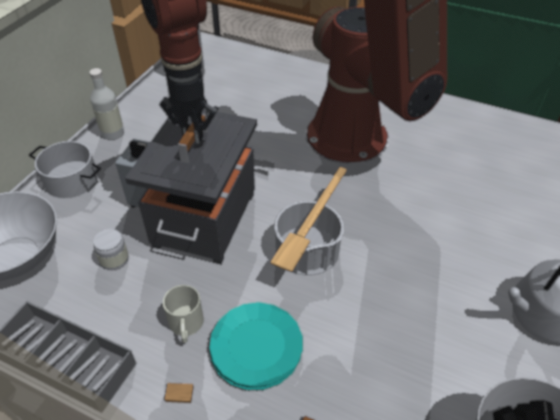

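The scene view shows the cover held level over the jiko, with the pot, mwiko, plates, mug and tin undisturbed. Now I lower it about 43 mm.

Request:
play_rows --targets '[{"slide":[-0.5,0,6],"rotation":[0,0,0.004],"grip":1},{"slide":[-0.5,0,15],"rotation":[0,0,0.004],"grip":1},{"slide":[-0.5,0,25],"rotation":[0,0,0.004],"grip":1},{"slide":[-0.5,0,34],"rotation":[0,0,0.004],"grip":1},{"slide":[-0.5,0,40],"rotation":[0,0,0.004],"grip":1},{"slide":[-0.5,0,43],"rotation":[0,0,0.004],"grip":1},{"slide":[-0.5,0,43],"rotation":[0,0,0.004],"grip":1},{"slide":[-0.5,0,43],"rotation":[0,0,0.004],"grip":1},{"slide":[-0.5,0,43],"rotation":[0,0,0.004],"grip":1},{"slide":[-0.5,0,43],"rotation":[0,0,0.004],"grip":1}]'

```text
time: 16.75
position: [0.4912, -0.2173, 0.23]
ee_rot: [-0.231, 3.133, -0.0]
contact_force: [0.6, 1.2, -6.2]
width: 0.0187
grasp_force: 98.3
```

Run:
```python
from h import *
s=manip.get_state(); T=pose(s); print(s['time'],s['position'],s['contact_force'],s['width'],abs(s['qvel']).max(),T[:3,2],np.degrees(np.arctan2(T[1,1],T[0,1])))
a=grab_frame('top')[:,:,::-1].copy();b=grab_frame('scene')[:,:,::-1].copy()
c,sn=np.cos(np.radians(8.4)),np.sin(np.radians(8.4)); Rz=np.array([[c,-sn],[sn,c]])
P=np.array([[140,106],[140,-106],[-140,-106],[-140,106]])@Rz.T/1000+[.4911,-.2179]
for im,n in((a,'top'),(b,'scene')):   # expected outline of lid top face at z=.208
    q=proj(np.c_[P,np.full(4,.208)],n); print(n,q.round(1))
    for u in q: cv2.circle(im,tuple(np.int32(np.round(u*16))),24,(0,255,0),-1,cv2.LINE_AA,4)
f=lambda im,x,y,w,h:cv2.resize(im[y:y+h,x:x+w],(400,400),interpolation=cv2.INTER_CUBIC)
cv2.imwrite('pics/f6.png',np.hstack([f(a,310,130,170,170),f(b,110,90,170,170)]))
```

```text
16.75 [ 0.4912 -0.2173  0.23  ] [ 0.5654  1.2427 -6.204 ] 0.018732604154159067 0.0028061374237355234 [ 0.0002 -0.0001 -1.    ] 98.43503005596526
top [[321.8 153.7]
 [414.6 140.9]
 [435.4 264.5]
 [340.2 277.6]]
scene [[216.  211.9]
 [127.4 191.5]
 [178.5 117.7]
 [256.8 133.1]]
```

View pics/f6.png

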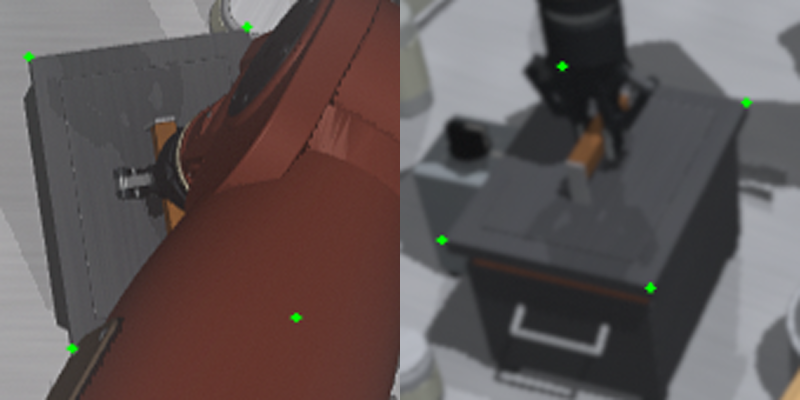

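The lid's visible corners fall on the points predicted for a centred, square cover 20 mm above the rim, to within about 1 px in both views. A gap shows above the rim, and nothing has touched the knob since it was set.

```bash
python3 -c "
from bench import order; print(order.hand_in())"
```

```text
the job is handed in; nothing more can be done
None
```

The job is handed in: the regulator stands at the low mark, and the arm is holding the cover level, centred and square about 21 mm above the firebox rim.

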